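# Hang up the padlock and open the jar

## Task

Somebody left the padlock standing on the cap of the jar: clear it away by hanging it by its shackle on the peg board's hook, and let go of it. Then unscrew the jar's tight cap anticlockwise while the wooden caddy braces the jar, stop turning once the threads let go, lift the cap straight up without raising the jar, and finish while still holding it level, two to four centimetres clear above the mouth. Leave everything else on the console where it stands.

Things in the scene. Friction and masses are not known exactly. Their poses are not given: they have to be found in the camera images.
- padlock_center (a point): grey plastic padlock standing on the cap, shackle up. Point: centre of its body, a block 44 mm wide (x), 20 mm thick (y), 36 mm tall (z up); 120 g. Its closed steel shackle, a 7 mm rod in the x-z plane, rises to 49 mm above this point. Grip the body across its 44 mm width, so that the shackle's window stays free fore and aft
- padlock_loop (a point): centre of the window between the padlock's shackle and body, 30 mm above padlock_center along its z. The window is 26 mm wide (x), 24 mm tall (z) and opens through along y
- hook_tip (a point): the long steel hook near the top of the black peg board: a level rod 6 mm thick, sticking out 87 mm from the board's face; its last 5 mm rise to 12 mm above the rod's axis. Point: at the outer end, at the height of the rod's axis. x points from the tip along the rod into the board, z up. The rod has 100 mm free to each side and below
- cap_center (a point): ribbed steel screw cap, 60 mm in diameter, 30 mm tall, 100 g. Point: its centre, 15 mm below its flat top; z up. A red stripe on the top lies along its x axis. The upper 16 mm is a plain round disc, good to grip across; below the cap 10 mm of neck is free above the jar's shoulder. Turning it takes 0.15 to 0.4 N m
- cap_rim (a point): centre of the cap's lower rim plane, 15 mm below cap_center
- cap_mark (a point): point on the red stripe, 28 mm from the cap's axis along its x, at half height. Fully tight, the cap's x is parallel to the jar's x; it starts 0 to 0.12 rad loosened. Turned anticlockwise (from above) 60 degrees from tight, climbing 2 mm, its threads let go and a springy gasket lifts it 3 mm more; at 95 degrees it jams on the next thread
- padlock: the padlock; origin at the centre of its underside, axes as padlock_center
- cap: the cap; origin as cap_rim
- jar: blue ceramic jar with a square body 80 x 80 mm and 95 mm tall, then a round neck with screw threads; about 0.7 kg; it stands loose in the caddy, whose square pocket (2.5 mm play all round) keeps it from turning. Origin at the centre of its underside
- jar_mouth (a point): centre of the jar's neck opening, 122 mm above its underside; axes of the jar. With the cap tight the cap's rim is 9 mm below this point. The gasket ring stands up to 10 mm above it once the cap is off
- caddy: low square wooden caddy 105 x 105 mm, 40 mm tall, fixed to the console, with the jar in its pocket (floor 10 mm thick). Origin at the centre of its underside; same yaw as the jar
- board: matte black peg board at the right side of the console, 360 mm wide, 245 mm tall, fixed, with one long hook (see hook_tip) 40 mm below its top edge. Origin under its middle; its front faces along -x
- gourd: brown wooden mate gourd, 80 mm wide, 88 mm tall, standing; to be left alone. Origin at the centre of its underside
- bombilla: stainless bombilla (drinking straw) lying flat, about 185 mm long along its x; to be left alone. Origin at the centre of its underside
- vase: empty white ceramic vase, 100 mm wide at the belly, 180 mm tall, standing; to be left alone. Origin at the centre of its underside
- thermos: green flask with black top, 84 mm wide, 200 mm tall, standing; to be left alone. Origin at the centre of its underside
- dish: terracotta key dish, 100 mm wide, 30 mm tall; to be left alone. Origin at the centre of its underside
Mind the look-alikes: they are no part of the job. What is shaped like the cap but blue is not meant. What is shaped like the padlock but orange is not meant.

How it is judged:
On the way, in this order (a step that is already met when the one before it is completed fails the run):
1. the padlock hangs by its shackle on the hook, let go (contact force between padlock and board above 0.3 N and contact force between padlock and the fingers below 0.1 N and x of padlock_loop in the frame of hook_tip between 0.002 and 0.09 m and y of padlock_loop in the frame of hook_tip between -0.016 and 0.016 m and z of padlock_loop in the frame of hook_tip between -0.018 and 0.004 m), for 0.3 s.
2. the cap's threads have let go and the cap has come off the jar, the jar still seated (z of cap_rim in the frame of jar_mouth above -0.002 m and z of jar_mouth in the frame of caddy below 0.137 m and angle between jar_mouth's own z axis and vertical below 0.08 rad and contact force between jar and the fingers below 0.1 N), for 0.1 s.
At the end, for the whole second after the job is handed in: The padlock hangs by its shackle on the hook, untouched; the jar is upright and seated in the caddy, untouched by the fingers; the fingers hold the cap still and level (0.2 rad), clear of the jar, within 20 mm of the mouth's axis, its rim 10 to 60 mm above the mouth (all of step 1 and contact force between cap and the fingers above 1 N and contact force between cap and jar below 0.1 N and contact force between cap and caddy below 0.1 N and horizontal distance between cap_center and jar_mouth below 0.02 m and angle between cap_center's own z axis and vertical below 0.2 rad and linear speed of cap below 0.02 m/s and z of cap_rim in the frame of jar_mouth between 0.01 and 0.06 m and z of jar_mouth in the frame of caddy below 0.137 m and angle between jar_mouth's own z axis and vertical below 0.08 rad and contact force between jar and the fingers below 0.1 N); the arm keeps its last pose, push and grip.
It fails at once if the jar is pulled up out of its seat by 10 mm or tipped (z of jar_mouth in the frame of caddy above 0.142 m or angle between jar_mouth's own z axis and vertical above 0.15 rad).
It fails at once if the cap is turned on far past the point where the threads let go (more than about 140 degrees) (x of cap_mark in the frame of jar_mouth below -0.021 m).
It fails at once if the padlock is dropped (height (world z) of padlock_center below 0.09 m).
It fails at once if a bystander is shoved or knocked over (distance of any of gourd, bombilla, vase, thermos, dish from where it was at the start of the episode above 0.03 m or angle between any of gourd, vase, thermos, dish's own z axis and vertical above 0.4 rad).
It also fails if it takes over 54 s, if anything falls off the work surface, if the arm or the gripper's body presses on something with over 40 N, if the wrist force passes 120 N, or if a joint passes its speed limit or range.

## Robot

A 6-joint arm with a two-finger parallel gripper is mounted at the origin on the work surface. World frame = base frame: x ahead of the robot, y to its left, z up, the work surface at z = 0. Lengths are in m, angles in rad, forces in N, time in s.
With the tool pointing down it reaches from about 0.35 to 0.975 m from the base axis. Payload 4.9 kg.
Tool frame: the origin (TCP) lies between the finger pads; the fingertips stand 19 mm ahead of it and the grasp point (between the pads) is the TCP; z points along the fingers, y is the line along which they close (so a half turn about z gives the same grasp; the last joint's range is limited). The gripper opens to 85 mm and grips with 20 to 120 N. Pads are 22 mm wide; open, the fingers measure 114 mm over their backs; the gripper's body (76 mm by 85 mm) begins 54 mm behind the grasp point. The pads swing forward as they close: fully open they stand 13 mm farther back than shut.
Start: joints at [1.162, 0.053, 1.613, -0, 1.476, -0.119], TCP at [0.179, 0.599, 0.23] pointing down, gripper open.
Joint ranges: [-3.01, 3.01], [-1.01, 2.22], [0.06, 2.58], [-1.02, 4.17], [0.09, 2.62], [-3.14, 3.14]. Speed limits (rad/s): [2.57, 2.57, 3.14, 3.14, 3.14, 3.14].

## Interface

Orientations are given as a rotation vector (axis times angle).
In Python, from station import ctrl gives the robot as it stands. The module is installed in compiled form; this text tells all that it offers.
- The arm moves only by the tool servo_tool, never from a script. Its argument "increments" is a list that holds one entry, the list of rows, each a list of 5 numbers: the finger opening in cm, from 0 to 8.54, then the shift along the tool's x, y, z in cm, then the turn about the tool's z in degrees. A call has 1 to 5 rows; each row is the pose to reach, as a shift and turn from the pose commanded when the call began, along the tool's axes at that moment; what a row does not reach only later rows make up. A row lasts 1/10 s, in which the tool goes at most 50 mm and 8.59 degrees, less where a joint would pass 70% of its speed; a pose out of reach is approached as far as the arm can. A call with a gripper value outside its range is refused whole. The fingers move at their own pace and stop on an object; "newtons" is the grip in N (left out, the last holds). Time passes only in rows, so rows that repeat a pose let the fingers close. It gives the time, the measured TCP pose, the force, the opening and the grip force at its end, in the units of the state.
- ctrl.get_obs(): the state, without advancing time (a new reading comes with each control period).
- ctrl.get_image(name): name is "scene" or "top" or "wrist"; returns a dict with "img" (384x512x3 uint8, red, green, blue), "fx", "fy", "cx", "cy" (pixels), "rvec" (rotation vector, rad) and "tvec" (3), from world to camera coordinates, as OpenCV has them; the wrist camera has in their place "mount" (4x4, takes a point from camera to tool coordinates, whose origin is the TCP and whose axes are the flange's). Camera axes: x right, y down, z forward; pixel columns grow to the right and rows downward; lengths in m; the calibration is good to about 2 mm. A picture is of the moment at which its call begins: read the wrist's pose just before it. There is no depth.
- ctrl.finish_job(): hands the job in; it is judged then, once.
The state is a dict: "t": time; "q": joint angles; "dq": joint speeds; "effort": joint torques, N m; "tool_pos": TCP position; "tool_rot": TCP orientation; "contact_force": force on the tool from outside, world axes, zero at the start; "wrist_torque": the same for the moment, N m; "opening": finger opening in m; "grip_force": force on a finger pad.
Only numpy, scipy, OpenCV 4.12 (cv2) and the standard library are available. Lean on these libraries where they do the work, as an engineer would, in place of code of your own. Each camera call takes 0.05 s, during which the arm holds its last target. There are 200 camera calls.

## Working session

There is one attempt and no reset: what is moved stays moved. The work goes in short steps, Python scripts to look and compute and a tool call to move; the robot and the scene stay as the last step left them, time stands still between calls to the robot, and variables do not carry over. Pictures are saved under pics/ and viewed, at most 10 in all, crops included, and the job is handed in when it is done.

Besides the shell and the picture viewer there is one more tool, called as a command line: name --argument value ..., lists and objects as JSON in quotes. servo_tool: Moves the arm, as the interface text tells. Its arguments: {"type":"object","properties":{"increments":{"type":"array"},"newtons":{"type":"number"}},"required":["increments"]}

```bash
mkdir -p pics; cat > h.py <<'E'
import numpy as np, cv2, pickle
from scipy.spatial.transform import Rotation as R
from station import ctrl
def grab(name,fn=None):
    o=ctrl.get_obs(); d=ctrl.get_image(name)
    if name=="wrist":
        T=np.eye(4);T[:3,:3]=R.from_rotvec(o["tool_rot"]).as_matrix();T[:3,3]=o["tool_pos"]
        d["c2w"]=T@d["mount"]
    else:
        T=np.eye(4);T[:3,:3]=R.from_rotvec(d["rvec"]).as_matrix();T[:3,3]=d["tvec"];d["c2w"]=np.linalg.inv(T)
    if fn: cv2.imwrite(fn,d["img"][:,:,::-1]); pickle.dump(d,open(fn+".pkl","wb"))
    return d
def load(fn): return pickle.load(open(fn+".pkl","rb"))
def ray(d,u,v):
    r=d["c2w"][:3,:3]@np.array([(u-d["cx"])/d["fx"],(v-d["cy"])/d["fy"],1.]); return d["c2w"][:3,3],r/np.linalg.norm(r)
def onz(d,u,v,z):
    o,r=ray(d,u,v); return o+r*(z-o[2])/r[2]
def tri(*obs):
    A=np.zeros((3,3));b=np.zeros(3);L=[]
    for d,u,v in obs:
        o,r=ray(d,u,v);P=np.eye(3)-np.outer(r,r);A+=P;b+=P@o;L.append((o,r))
    x=np.linalg.solve(A,b); return x,[np.linalg.norm(np.cross(r,x-o)) for o,r in L]
def proj(d,p):
    c=np.linalg.inv(d["c2w"])@np.append(p,1); return d["fx"]*c[0]/c[2]+d["cx"],d["fy"]*c[1]/c[2]+d["cy"]
E
python3 - <<'E'
from h import *
a=[grab(n,f"pics/{n}0.png") for n in("scene","top","wrist")]
for d in a: print(np.round(d["c2w"],3).tolist(),d["fx"])
o=ctrl.get_obs();print(o["t"],o["tool_pos"],o["tool_rot"],R.from_rotvec(o["tool_rot"]).as_matrix().round(3).tolist())
cv2.imwrite("pics/a.png",np.hstack([cv2.resize(x["img"][:,:,::-1],(800,600))[:, :] for x in a[:1]]))
cv2.imwrite("pics/b.png",cv2.resize(a[1]["img"][:,:,::-1],(800,600)))
E
```

```text
[[-0.69, 0.501, -0.522, 1.205], [0.723, 0.46, -0.515, 0.59], [-0.018, -0.733, -0.68, 0.908], [0.0, 0.0, 0.0, 1.0]] 384.63335857427745
[[0.022, -0.991, 0.135, 0.44], [-1.0, -0.022, 0.003, -0.001], [-0.0, -0.135, -0.991, 1.359], [0.0, 0.0, 0.0, 1.0]] 379.121673134026
[[0.286, 0.923, 0.257, 0.112], [0.958, -0.275, -0.079, 0.618], [-0.002, 0.269, -0.963, 0.373], [0.0, 0.0, 0.0, 1.0]] 282.188207381064
0.15 [0.17840342 0.59849384 0.22855041] [-4.53607101e-01 -3.10824464e+00  2.38797895e-03] [[-0.958, 0.286, -0.001], [0.286, 0.958, -0.001], [0.0, -0.002, -1.0]]
```

View pics/a.png

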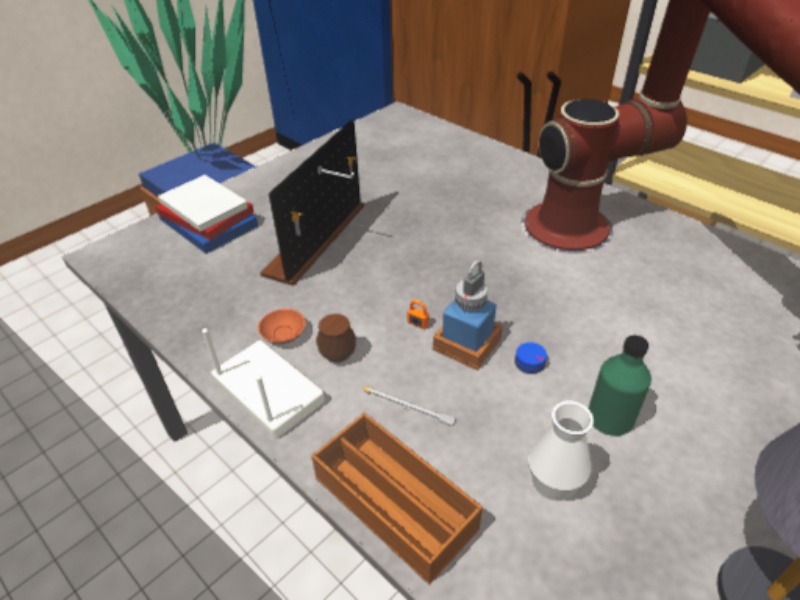

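View pics/b.png

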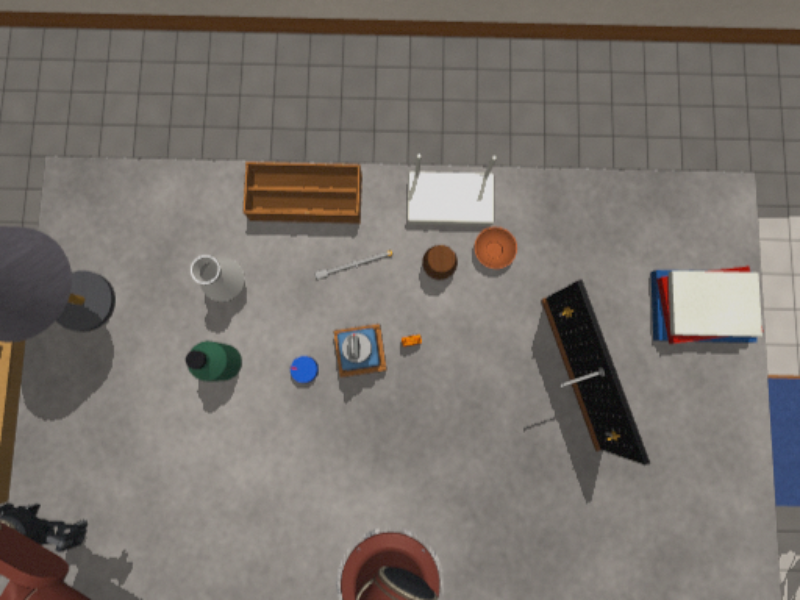

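Padlock candidates are the grey one on the cap (scene 473,280 / top 355,347 at 800 px scale) and the orange one on the table (scene 418,315 / top 411,341), so I choose the grey. Cap candidates are the steel one on the jar (scene 471,293) and the blue one on the table (531,357 / top 304,370), so I choose the steel. The hook is the long rod at scene 320–352,172 and top 562,385→602,373. The brass pegs on the board are not it. Next is a close crop.

```bash
python3 - <<'E'
from h import *
def crop(n,x,y,w,h,s): 
    return cv2.resize(cv2.imread(f"pics/{n}0.png")[y:y+h,x:x+w],None,fx=s,fy=s,interpolation=cv2.INTER_CUBIC)
a=np.hstack([crop("scene",270,160,60,75,5),crop("scene",190,85,60,75,5)])   
b=np.hstack([crop("top",200,195,60,45,5),crop("top",340,220,60,45,5)])
cv2.imwrite("pics/c.png",np.vstack([a,b]))
s=load("pics/scene0.png");t=load("pics/top0.png")
k=.64
print("lock",tri((s,474*k,268*k),(t,354*k,345*k)))
print("tip",tri((s,320*k,170*k),(t,562*k,385*k)))
print("base",tri((s,352*k,176*k),(t,602*k,373*k)))
E
```

```text
lock (array([0.50136268, 0.08223154, 0.20498359]), [np.float64(5.245679727037523e-05), np.float64(5.2456797270368296e-05)])
tip (array([ 0.45944534, -0.34271356,  0.22129825]), [np.float64(0.036338143172845824), np.float64(0.03633814317284565)])
base (array([ 0.43550796, -0.37145375,  0.19887269]), [np.float64(0.035637705627175914), np.float64(0.035637705627175914)])
```

View pics/c.png

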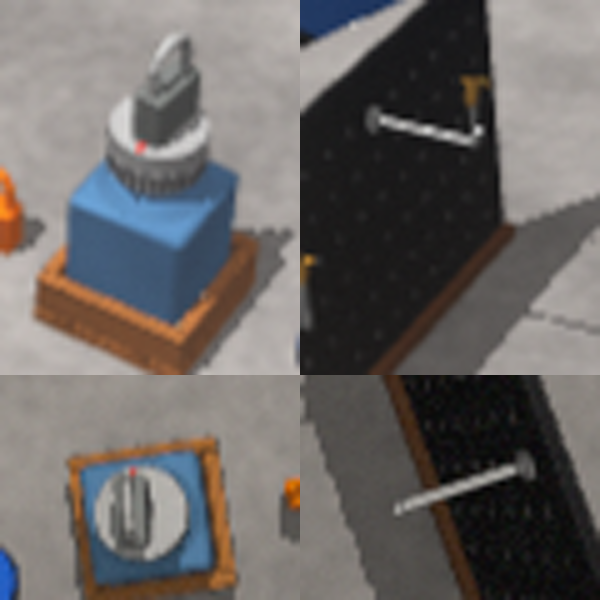

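The crop confirms the grey padlock on the steel cap, whose red stripe points about +x. It also shows the hook tip at scene (225,113) / top (360,247) and the hook base at scene (205,109) / top (386,238). Triangulating now.

```bash
cat >> h.py <<'E'
def plan(target,yaw):
    "shift in tool axes (cm) and turn (deg) to bring TCP to target with tool-y yaw (deg); half-turn free"
    o=ctrl.get_obs();M=R.from_rotvec(o["tool_rot"]).as_matrix()
    y=np.degrees(np.arctan2(M[1,1],M[0,1])); dy=(yaw-y+180)%360-180
    print("t",round(o["t"],2),"pos",np.round(o["tool_pos"],4),"yaw",round(y,2),"q",np.round(o["q"],2),"F",np.round(o["contact_force"],1),"open",round(o["opening"],4),"grip",round(o["grip_force"],1))
    print(" shift cm",np.round(M.T@(np.array(target)-o["tool_pos"])*100,2),"turn",round(-dy,2))
E
python3 - <<'E'
from h import *
s=load("pics/scene0.png");t=load("pics/top0.png")
f=lambda c,x,y:(s,270+x/5,160+y/5)
g=lambda x,y:(t,200+x/5,195+(y-375)/5)
print("tip",tri((s,225,113),(t,360,247)));print("base",tri((s,205,109),(t,386,238)))
print("cap",tri(f(0,158,132),g(141,512)))
for p in((108,545),(133,480)):print(onz(*g(*p),.19))
plan([.5,.09,.30],0)
E
```

```text
tip (array([ 0.4322353 , -0.32278371,  0.20519562]), [np.float64(0.0011218653600961657), np.float64(0.0011218653600961628)])
base (array([ 0.45978765, -0.40122024,  0.20289994]), [np.float64(0.0005495371180184876), np.float64(0.0005495371180186087)])
cap (array([0.50008474, 0.0803827 , 0.1459199 ]), [np.float64(0.0009533498869432322), np.float64(0.0009533498869434122)])
[0.4766752  0.09778545 0.19      ]
[0.51690982 0.0837017  0.19      ]
t 0.15 pos [0.1784 0.5985 0.2286] yaw 73.39 q [ 1.16  0.05  1.61  0.    1.48 -0.12] F [-0.6  0.3  0.1] open 0.0855 grip 0.0
 shift cm [-45.35 -39.55  -7.09] turn 73.39
```

servo_tool --increments '[[[8.5, -2, -2, -2.5, 0], [8.5, -5, -4.5, -5, 0], [8.5, -9, -8, -7, 0], [8.5, -13, -11.5, -7, 0], [8.5, -17, -15, -7, 0]]]'

```text
t: 0.65
tool_pos: [0.2926, 0.4161, 0.3005]
tool_rot: [0.452, 3.108, 0.003]
contact_force: [1.3, 0.3, -0.8]
opening: 0.0848
grip_force: 0.0
```

servo_tool --increments '[[[8.5, -3.5, -3, 0, 0], [8.5, -7, -6, 0, 0], [8.5, -10.5, -9, 0, 0], [8.5, -14, -12, 0, 0], [8.5, -17, -15, 0, 0]]]'

```text
t: 1.15
tool_pos: [0.4126, 0.2231, 0.2992]
tool_rot: [0.454, 3.108, -0.0]
contact_force: [1.0, 0.4, 1.0]
opening: 0.0848
grip_force: 0.0
```

servo_tool --increments '[[[8.5, -3, -2.5, 0, 8], [8.5, -6, -5, 0, 16], [8.5, -9, -7.5, 0, 24], [8.5, -11, -9, 0, 32], [8.5, -11.4, -9.5, 0, 40]]]'

```text
t: 1.65
tool_pos: [0.495, 0.0991, 0.2988]
tool_rot: [-1.502, -2.759, 0.002]
contact_force: [-0.0, -0.8, 0.1]
opening: 0.0849
grip_force: 0.0
```

servo_tool --increments '[[[8.5, 0, 0, 0, 8], [8.5, 0, 0, 0, 16], [8.5, 0, 0, 0, 24], [8.5, 0, 0, 0, 33], [8.5, 0, 0, 0, 33]]]'

```text
t: 2.15
tool_pos: [0.4938, 0.1014, 0.299]
tool_rot: [-2.214, -2.229, 0.001]
contact_force: [-0.3, -0.4, -0.3]
opening: 0.085
grip_force: 0.0
```

```bash
python3 - <<'E'
from h import *
plan([.5,.09,.30],0)
d=grab("wrist","pics/w1.png");cv2.imwrite("pics/w1v.png",cv2.resize(d["img"][:,:,::-1],(800,600)))
E
```

```text
t 2.15 pos [0.4938 0.1014 0.299 ] yaw 0.39 q [ 0.05 -0.27  1.8  -0.    1.62  0.05] F [-0.3 -0.4 -0.3] open 0.085 grip 0.0
 shift cm [-1.14  0.61 -0.1 ] turn 0.39
```

View pics/w1v.png

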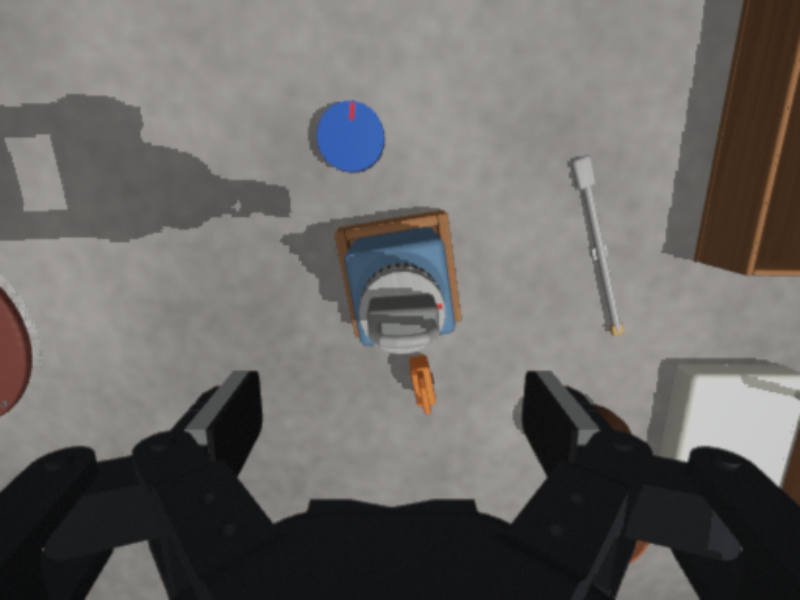

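The wrist view shows the padlock over the cap at about (404,318), with the stripe end at (438,306). The caddy surrounds the jar and the orange and blue decoys stand apart. I'll take a second, lower view for triangulation.

servo_tool --increments '[[[8.5, -1, 0, 1, 0], [8.5, -2, 0, 2, 0], [8.5, -3, 0, 2.5, 0], [8.5, -3.5, 0, 3, 0], [8.5, -3.5, 0, 3, 0]]]'

```text
t: 2.7
tool_pos: [0.4938, 0.0655, 0.2681]
tool_rot: [-2.214, -2.227, 0.002]
contact_force: [-0.1, -0.4, 0.1]
opening: 0.0849
grip_force: 0.0
```

```bash
python3 - <<'E'
from h import *
plan([.5,.08,.30],0)
d=grab("wrist","pics/w2.png")
a=load("pics/w1.png")["img"][165:240,215:305]; 
u,v=map(int,proj(d,[.5,.083,.19]));print(u,v)
x0,y0=u-45,v-37
b=d["img"][y0:y0+75,x0:x0+90];print(x0,y0)
z=lambda m:cv2.resize(m[:,:,::-1],None,fx=6,fy=6,interpolation=cv2.INTER_CUBIC)[:,:]
o=np.vstack([cv2.resize(z(a),(360*1,300)),]*1)
cv2.imwrite("pics/w2v.png",np.hstack([cv2.resize(a[:,:,::-1],(396,330),interpolation=cv2.INTER_CUBIC),cv2.resize(b[:,:,::-1],(396,330),interpolation=cv2.INTER_CUBIC)]))
E
```

```text
t 2.7 pos [0.4938 0.0655 0.2681] yaw 0.32 q [-0.02 -0.28  1.85 -0.    1.57 -0.02] F [-0.1 -0.4  0.1] open 0.0849 grip 0.0
 shift cm [ 1.45  0.62 -3.19] turn 0.32
259 179
214 142
```

View pics/w2v.png

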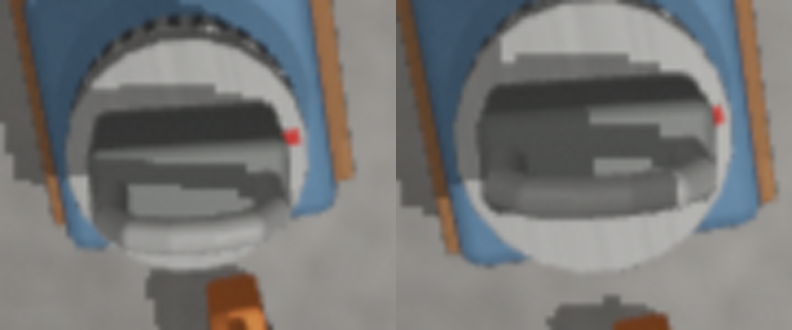

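Both crops show the padlock body's far top edge, from (93,157) to (287,138) in the left crop and (86,114) to (308,98) in the right. The shackle is in the near-horizontal plane below that edge. The cap disc is outlined, with the stripe at its right rim.

```bash
python3 - <<'E'
from h import *
a=load("pics/w1.png");b=load("pics/w2.png")
A=lambda x,y:(a,215+x/4.4,165+y/4.4);B=lambda x,y:(b,214+(x)/4.4,142+y/4.4)
L=tri(A(93,157),B(86,114));Rr=tri(A(287,138),B(308,98));print(L,Rr)
for z in(.187,.189,.191):
  for V in((A(93,157),A(287,138)),(B(86,114),B(308,98))):
    p,q=[onz(*v,z) for v in V];print(z,p,q,np.linalg.norm(p-q),np.degrees(np.arctan2(*(q-p)[1::-1])))
# shackle top left/right outer ends
print("shk",tri(A(190,237),B(201,192)))
# cap top circle by centre
print("stripe",tri(A(292,136),B(321,117)))
for V in((A(67,150),A(307,150)),(B(60,130),B(334,130))):
    p,q=[onz(*v,.153) for v in V];print("capx",p,q)
E
```

```text
(array([0.47962507, 0.09389646, 0.19939713]), [np.float64(0.00013711641078701167), np.float64(0.00013711641078701853)]) (array([0.52019218, 0.09471864, 0.18709996]), [np.float64(0.0007118303914658401), np.float64(0.0007118303914657325)])
0.187 [0.47911302 0.09005991 0.187     ] [0.52091778 0.09461654 0.187     ] 0.04205235664661967 6.220570959428354
0.187 [0.47871625 0.09156082 0.187     ] [0.51948876 0.09476322 0.187     ] 0.04089808059208187 4.49097624994262
0.189 [0.4792177  0.09068115 0.189     ] [0.52069658 0.09520226 0.189     ] 0.04172454618029505 6.220570959428374
0.189 [0.47884078 0.09193553 0.189     ] [0.51925191 0.09510955 0.189     ] 0.040535587615562634 4.490976249942598
0.191 [0.47932238 0.09130239 0.191     ] [0.52047538 0.09578798 0.191     ] 0.041396735713970484 6.220570959428347
0.191 [0.47896531 0.09231025 0.191     ] [0.51901506 0.09545588 0.191     ] 0.04017309463904345 4.4909762499426105
shk (array([0.49898299, 0.08681045, 0.22639782]), [np.float64(0.00016066851106471172), np.float64(0.0001606685110648486)])
stripe (array([0.5264459 , 0.08441587, 0.15057761]), [np.float64(0.00029010902026741777), np.float64(0.0002901090202676699)])
capx [0.47098829 0.0812488  0.153     ] [0.52967375 0.08163429 0.153     ]
capx [0.47102991 0.08171037 0.153     ] [0.5292963  0.08203639 0.153     ]
```

```bash
python3 - <<'E'
from h import *
plan([.5003,.083,.175],5.5)
E
```

```text
t 2.75 pos [0.494  0.0659 0.2689] yaw 0.35 q [-0.02 -0.28  1.85  0.    1.57 -0.02] F [-0.   0.5 -0.2] open 0.0851 grip 0.0
 shift cm [1.71 0.64 9.39] turn -5.15
```

servo_tool --increments '[[[8.5, 1, 0.4, 0, -3], [8.5, 1.7, 0.6, 0, -5.2], [8.5, 1.7, 0.6, 2, -5.2], [8.5, 1.7, 0.6, 4, -5.2], [8.5, 1.7, 0.6, 6, -5.2]]]' --newtons 30

```text
t: 3.25
tool_pos: [0.5005, 0.084, 0.2094]
tool_rot: [2.108, 2.328, 0.001]
contact_force: [-0.2, -0.5, -0.4]
opening: 0.085
grip_force: 0.0
```

servo_tool --increments '[[[8.5, 0, 0, 1.5, 0], [8.5, 0, 0, 2.6, 0], [8.5, 0, 0, 3.4, 0], [8.5, 0, 0, 3.4, 0], [6, 0, 0, 3.4, 0]]]'

```text
t: 3.75
tool_pos: [0.5006, 0.0835, 0.1761]
tool_rot: [2.11, 2.327, 0.001]
contact_force: [-0.3, 0.0, -0.1]
opening: 0.0726
grip_force: 0.0
```

servo_tool --increments '[[[5, 0, 0, 0, 0], [4, 0, 0, 0, 0], [3.5, 0, 0, 0, 0], [3.5, 0, 0, 0, 0], [3.5, 0, 0, 0, 0]]]'

```text
t: 4.25
tool_pos: [0.5009, 0.0835, 0.1766]
tool_rot: [2.109, 2.326, 0.002]
contact_force: [0.5, 0.2, 4.7]
opening: 0.0432
grip_force: 31.2
```

```bash
python3 - <<'E'
from h import *
plan([.5003,.083,.175],5.5)
E
```

```text
t 4.25 pos [0.5009 0.0835 0.1766] yaw 5.6 q [ 0.02 -0.2   1.94  0.    1.4  -0.08] F [0.5 0.2 4.7] open 0.0432 grip 31.2
 shift cm [-0.04 -0.06  0.16] turn 0.1
```

servo_tool --increments '[[[3.5, 0, 0, -1, 0], [3.5, 0, 0, -3, 0], [3.5, 0, 0, -6, 0], [3.5, 0, 0, -9, 0], [3.5, 0, 0, -11.3, 0]]]'

```text
t: 4.75
tool_pos: [0.4999, 0.0834, 0.2898]
tool_rot: [2.11, 2.327, -0.0]
contact_force: [-0.1, -0.5, -0.8]
opening: 0.0428
grip_force: 30.9
```

servo_tool --increments '[[[3.5, -2, -1, 0, 0], [3.5, -5, -2.5, 0, 0], [3.5, -8.5, -4.2, 0, 0], [3.5, -12, -6, 0, 0], [3.5, -15.5, -7.6, 0, 0]]]'

```text
t: 5.25
tool_pos: [0.4383, -0.0792, 0.2878]
tool_rot: [-2.109, -2.327, 0.001]
contact_force: [0.2, -0.1, -0.8]
opening: 0.043
grip_force: 30.9
```

servo_tool --increments '[[[3.5, -3.5, -1.7, 0, -4], [3.5, -7, -3.4, 0, -8], [3.5, -10, -5, 0, -12], [3.5, -12, -5.8, 0, -14], [3.5, -12.6, -6.1, 0, -14]]]'

```text
t: 5.75
tool_pos: [0.3901, -0.2109, 0.2877]
tool_rot: [-1.814, -2.563, 0.0]
contact_force: [-0.1, -0.5, -1.7]
opening: 0.0433
grip_force: 30.9
```

```bash
python3 - <<'E'
from h import *
plan([.392,-.21,.29],19.4)
d=grab("wrist","pics/w3.png");cv2.imwrite("pics/w3v.png",cv2.resize(d["img"][:,:,::-1],(800,600)))
for p in([.432,-.323,.205],[.46,-.401,.205]):print(np.array(proj(d,p))*800/512)
E
```

```text
t 5.75 pos [ 0.3901 -0.2109  0.2877] yaw 19.42 q [-0.66 -0.43  1.94 -0.    1.64 -1.  ] F [-0.1 -0.5 -1.7] open 0.0433 grip 30.9
 shift cm [ 0.02  0.21 -0.23] turn 0.02
[396.90206415 498.01630381]
[397.26647009 603.75286586]
```

View pics/w3v.png

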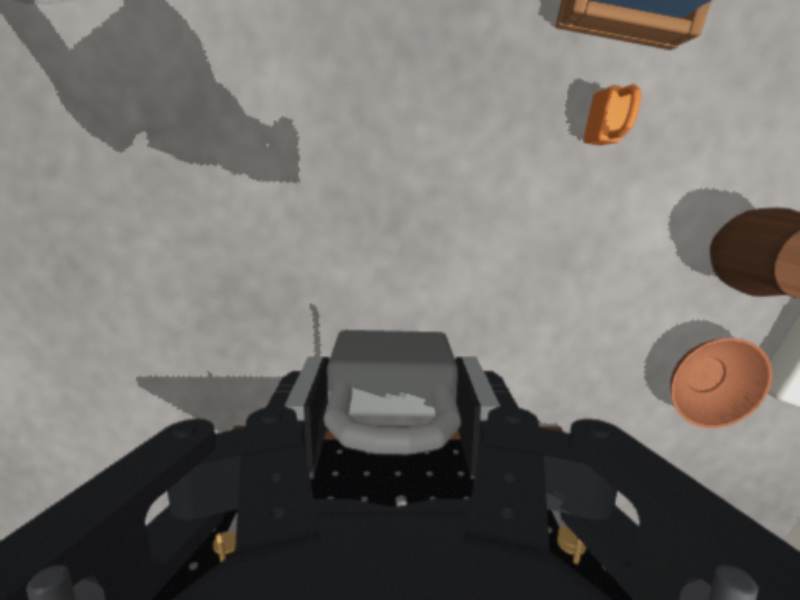

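The wrist view shows the padlock held centrally between the pads, with the window seen from above. The hook tip is at (400,500), and my earlier triangulation projects it to (397,498), so they agree. Next I check where the padlock sits in the grip and compare the hook in the fixed views.

```bash
python3 - <<'E'
from h import *
d=load("pics/w3.png");m=d["mount"];k=.64
def plane(u,v,x):
    r=m[:3,:3]@np.array([(u*k-d["cx"])/d["fx"],(v*k-d["cy"])/d["fy"],1]);o=m[:3,3];return (o+r*(x-o[0])/r[0])*1000
for n,u,v,x in(("topedgeL",333,374,.01),("topedgeR",456,374,.01),("botedge",395,331,.01),("shk far outer",395,452,-.0035),("shk near",395,423,.0035)):print(n,plane(u,v,x))
for p in([.432,-.323,.217],[.4287,-.3135,.217]):print(np.array(proj(d,p))/k)
s=grab("scene","pics/s4.png");t=grab("top","pics/t4.png")
c=lambda g,x,y:cv2.resize(g["img"][y:y+55,x:x+80,::-1],(480,330),interpolation=cv2.INTER_CUBIC)[:,:396]
cv2.imwrite("pics/st4.png",np.hstack([c(s,195,75),c(t,325,215)]))
E
```

```text
topedgeL [ 10.         -18.9966784  -18.67837868]
topedgeR [ 10.          19.21447134 -18.70863714]
botedge [10.          0.5659595  21.24628329]
shk far outer [ -3.5          0.1337973  -39.52326051]
shk near [  3.5          0.14575486 -36.33470963]
[397.11608127 512.34402367]
[397.24712373 497.83127279]
```

View pics/st4.png

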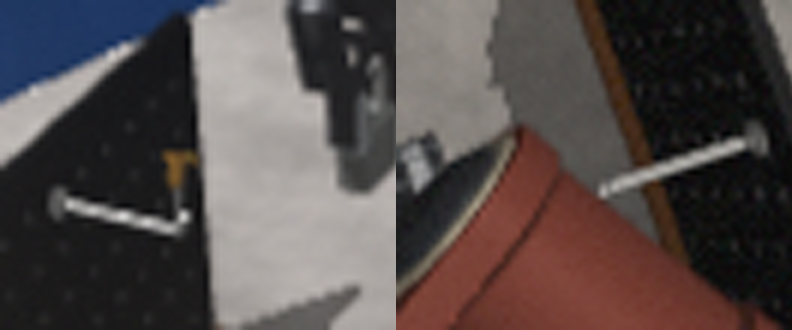

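The hook appears at the same pixels in both fixed views, tip at scene (225,113) / top (359.5,247). The padlock centre sits about 5–6 mm below the TCP. I'll go to the pre-insertion pose.

servo_tool --increments '[[[3.5, -2, 0.1, 0, 0], [3.5, -4.5, 0.2, 0.5, 0], [3.5, -7, 0.3, 2, 0], [3.5, -8.4, 0.3, 4, 0], [3.5, -8.4, 0.3, 6, 0]]]'

```text
t: 6.4
tool_pos: [0.4233, -0.2878, 0.2278]
tool_rot: [1.81, 2.567, 0.0]
contact_force: [-0.7, 0.2, -2.3]
opening: 0.0431
grip_force: 30.9
```

servo_tool --increments '[[[3.5, 0, 0, 1.5, 0], [3.5, 0, 0, 3, 0], [3.5, 0, 0, 4, 0], [3.5, 0, 0, 4.3, 0], [3.5, 0, 0, 4.3, 0]]]'

```text
t: 6.9
tool_pos: [0.4222, -0.2874, 0.1853]
tool_rot: [-1.811, -2.567, -0.0]
contact_force: [0.7, 0.1, -1.3]
opening: 0.043
grip_force: 30.9
```

```bash
python3 - <<'E'
from h import *
plan([.4209,-.2895,.185],19.4)
s=grab("scene","pics/s5.png");t=grab("top","pics/t5.png")
for p in([.4204,-.29,.2095],[.4204,-.29,.1995+.03],[.432,-.323,.2045]):print(proj(s,p))
cv2.imwrite("pics/s5v.png",cv2.resize(s["img"][80:140,190:270,::-1],(800,600),interpolation=cv2.INTER_CUBIC))
E
```

```text
t 6.9 pos [ 0.4222 -0.2874  0.1853] yaw 19.61 q [-0.74 -0.19  1.92  0.    1.41 -1.09] F [ 0.7  0.1 -1.3] open 0.043 grip 30.9
 shift cm [-0.15 -0.19  0.03] turn 0.21
(np.float64(234.13156431141738), np.float64(113.92807421963194))
(np.float64(233.78502074038923), np.float64(108.82574730593335))
(np.float64(225.3395244397451), np.float64(113.17792627187143))
```

View pics/s5v.png

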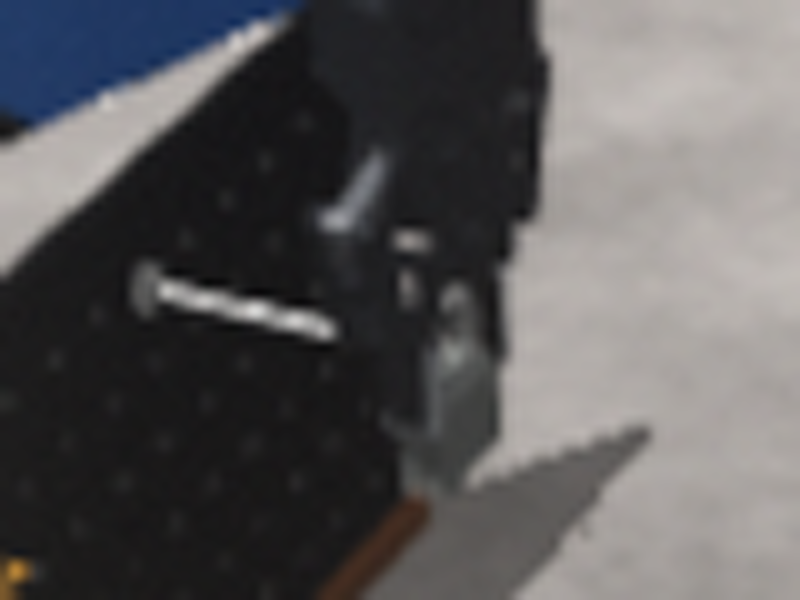

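The scene crop shows the shackle at crop (460,320), just off the hook tip (~335–360,330) and at matching height. Inserting.

servo_tool --increments '[[[3.5, -0.8, -0.2, 0, 0], [3.5, -1.6, -0.2, 0, 0], [3.5, -2.4, -0.2, 0, 0], [3.5, -3.2, -0.2, 0, 0], [3.5, -4, -0.2, 0, 0]]]'

```text
t: 7.5
tool_pos: [0.434, -0.327, 0.1854]
tool_rot: [-1.811, -2.567, 0.0]
contact_force: [0.4, 0.4, -2.3]
opening: 0.0429
grip_force: 30.9
```

servo_tool --increments '[[[3.5, -0.8, 0, 0, 0], [3.5, -1.6, 0, 0, 0], [3.5, -2.4, 0, 0, 0], [3.5, -2.7, 0, 0, 0], [3.5, -2.7, 0, 0, 0]]]'

```text
t: 8.0
tool_pos: [0.4429, -0.3519, 0.1853]
tool_rot: [-1.811, -2.567, -0.0]
contact_force: [-0.4, -0.4, -1.9]
opening: 0.0427
grip_force: 30.9
```

```bash
python3 - <<'E'
from h import *
plan([.4428,-.353,.1715],19.4)
E
```

```text
t 8.0 pos [ 0.4429 -0.3519  0.1853] yaw 19.58 q [-0.8  -0.06  1.8  -0.    1.4  -1.14] F [-0.4 -0.4 -1.9] open 0.0427 grip 30.9
 shift cm [-0.1  -0.04  1.38] turn 0.18
```

servo_tool --increments '[[[3.5, 0, 0, 0.4, 0], [3.5, 0, 0, 0.8, 0], [3.5, 0, 0, 1.1, 0], [3.5, 0, 0, 1.2, 0], [3.5, 0, 0, 1.2, 0]]]'

```text
t: 8.5
tool_pos: [0.4426, -0.3512, 0.173]
tool_rot: [-1.81, -2.567, -0.0]
contact_force: [0.5, 0.3, -1.3]
opening: 0.0434
grip_force: 30.9
```

servo_tool --increments '[[[3.5, 0, 0, 0.1, 0], [3.5, 0, 0, 0.15, 0], [3.5, 0, 0, 0.2, 0]]]'

```text
t: 8.8
tool_pos: [0.4428, -0.3515, 0.1715]
tool_rot: [1.811, 2.567, -0.0]
contact_force: [0.1, 0.6, -1.3]
opening: 0.0429
grip_force: 30.9
```

Still weight-borne, so I'll lower further until contact.

servo_tool --increments '[[[3.5, 0, 0, 0.05, 0], [3.5, 0, 0, 0.1, 0], [3.5, 0, 0, 0.15, 0]]]'

```text
t: 9.1
tool_pos: [0.443, -0.3518, 0.1709]
tool_rot: [1.81, 2.566, -0.0]
contact_force: [-2.5, 1.8, 5.1]
opening: 0.0434
grip_force: 31.5
```

servo_tool --increments '[[[3.5, 0, 0, 0.05, 0], [3.5, 0, 0, 0.1, 0], [3.5, 0, 0, 0.15, 0]]]'

```text
t: 9.4
tool_pos: [0.4432, -0.3521, 0.1707]
tool_rot: [1.81, 2.566, -0.001]
contact_force: [-4.0, 3.2, 10.0]
opening: 0.043
grip_force: 32.0
```

Contact is at the expected height, so the shackle rests on the rod. I'll ease off and release.

servo_tool --increments '[[[3.5, 0, 0, -0.2, 0], [3.5, 0, 0, -0.2, 0], [4.6, 0, 0, -0.2, 0], [5.2, 0, 0, -0.2, 0], [6.5, 0, 0, -0.2, 0]]]'

```text
t: 9.9
tool_pos: [0.4426, -0.3513, 0.1698]
tool_rot: [-1.81, -2.566, -0.0]
contact_force: [-0.1, 0.3, -1.4]
opening: 0.064
grip_force: 0.0
```

servo_tool --increments '[[[8, 0, 0, 0, 0], [8, 0, 0, 0, 0], [8, 0, 0, 0, 0], [8, 0, 0, 0, 0], [8, 0, 0, 0, 0]]]'

```text
t: 10.4
tool_pos: [0.4428, -0.3515, 0.1704]
tool_rot: [1.811, 2.567, -0.0]
contact_force: [-0.5, 0.3, 0.6]
opening: 0.08
grip_force: 0.0
```

```bash
python3 - <<'E'
from h import *
plan([.4428,-.353,.32],19.4)
s=grab("scene","pics/s6.png");w=grab("wrist","pics/w6.png")
cv2.imwrite("pics/s6v.png",np.hstack([cv2.resize(s["img"][85:135,190:250,::-1],(390,390),interpolation=cv2.INTER_CUBIC),cv2.resize(w["img"][180:340,170:330,::-1],(390,390),interpolation=cv2.INTER_CUBIC)]))
E
```

```text
t 10.4 pos [ 0.4428 -0.3515  0.1704] yaw 19.6 q [-0.8  -0.05  1.81 -0.    1.38 -1.14] F [-0.5  0.3  0.6] open 0.08 grip 0.0
 shift cm [ -0.14  -0.05 -14.96] turn 0.2
```

View pics/s6v.png

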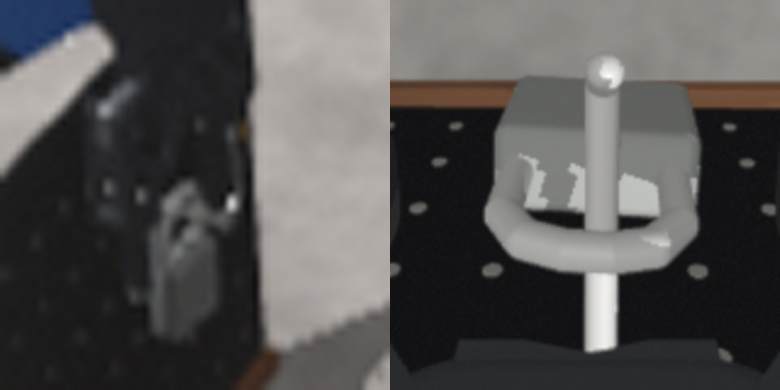

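The wrist crop shows the rod passing through the window, with the shackle resting on it and the fingers clear. The scene crop agrees. I'll lift straight up and return to the jar.

servo_tool --increments '[[[8.4, 0, 0, -1, 0], [8.4, 0, 0, -3, 0], [8.4, 0, 0, -6, 0], [8.4, 0, 0, -10, 0], [8.4, 0, 0, -14, 0]]]'

```text
t: 11.0
tool_pos: [0.4426, -0.3512, 0.3123]
tool_rot: [-1.811, -2.567, -0.0]
contact_force: [-0.9, -1.1, 0.5]
opening: 0.0841
grip_force: 0.0
```

servo_tool --increments '[[[8.4, 3, 1.6, 0, 0], [8.4, 7, 3.7, 0, 0], [8.4, 11, 5.8, 0, 0], [8.4, 15, 7.9, 0, 0], [8.4, 19, 10, 0, 0]]]'

```text
t: 11.5
tool_pos: [0.4733, -0.1373, 0.3116]
tool_rot: [1.811, 2.565, 0.001]
contact_force: [1.0, -0.5, -0.5]
opening: 0.0838
grip_force: 0.0
```

servo_tool --increments '[[[8.4, 4, 2, 0, 0], [8.4, 8, 4.2, 1.5, 0], [8.4, 12, 6.3, 3, 0], [8.4, 15, 8, 5, 0], [8.4, 16.8, 8.8, 6, 0]]]'

```text
t: 12.0
tool_pos: [0.4993, 0.0514, 0.2496]
tool_rot: [-1.807, -2.569, 0.0]
contact_force: [0.2, -0.6, 0.0]
opening: 0.084
grip_force: 0.0
```

servo_tool --increments '[[[8.4, 0, 0, 0, 0], [8.4, 0, 0, 0, 0]]]'

```text
t: 12.2
tool_pos: [0.4999, 0.0488, 0.2512]
tool_rot: [1.809, 2.567, -0.0]
contact_force: [-0.1, -0.5, 0.9]
opening: 0.0839
grip_force: 0.0
```

```bash
python3 - <<'E'
from h import *
plan([.5,.081,.145],19.4)
w=grab("wrist","pics/w7.png");s=grab("scene","pics/s7.png")
u,v=map(int,proj(w,[.5,.081,.153]));print(u,v)
b=w["img"][v-60:v+60,u-60:u+60,::-1]
cv2.imwrite("pics/w7v.png",np.hstack([cv2.resize(b,(400,400),interpolation=cv2.INTER_CUBIC),cv2.resize(s["img"][85:145,190:250,::-1],(400,400),interpolation=cv2.INTER_CUBIC)]));print(u-60,v-60)
hsv=cv2.cvtColor(w["img"],cv2.COLOR_RGB2HSV)
m=((hsv[:,:,1]<45)&(hsv[:,:,2]>130)).astype(np.uint8);M=np.zeros_like(m);M[v-55:v+55,u-55:u+55]=1
cs,_=cv2.findContours(m*M,cv2.RETR_EXTERNAL,cv2.CHAIN_APPROX_NONE)
for c in cs:
  if cv2.contourArea(c)>800:
    h=cv2.convexHull(c);e=cv2.fitEllipse(h);print(e,cv2.contourArea(c),onz(w,*e[0],.153))
E
```

```text
t 12.2 pos [0.4999 0.0488 0.2512] yaw 19.64 q [-0.05 -0.26  1.87 -0.    1.53 -0.39] F [-0.1 -0.5  0.9] open 0.0839 grip 0.0
 shift cm [ 3.04  1.08 10.62] turn 0.24
264 159
204 99
((290.1054382324219, 166.88272094726562), (107.51398468017578, 188.59835815429688), 61.443904876708984) 6602.5 [0.52352706 0.08278556 0.153     ]
```

View pics/w7v.png

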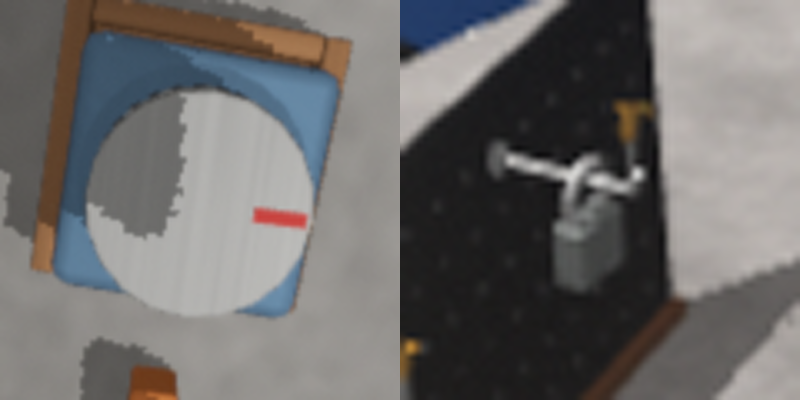

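The wrist crop shows the cap disc centred at crop (200,203), i.e. px (264,160), with the stripe pointing to its right. That matches (0.500, 0.0805). The scene crop shows the padlock hanging freely on the hook. Descending on the cap.

servo_tool --increments '[[[8.4, 1.5, 0.6, 0, 0], [8.4, 3, 1.1, 1, 0], [8.4, 3, 1.1, 3, 0], [8.4, 3, 1.1, 5, 0], [8.4, 3, 1.1, 7, 0]]]' --newtons 60

```text
t: 12.8
tool_pos: [0.5009, 0.0796, 0.1811]
tool_rot: [1.812, 2.564, 0.002]
contact_force: [-0.2, 0.4, -0.1]
opening: 0.084
grip_force: 0.0
```

servo_tool --increments '[[[8.4, 0, 0, 1.2, 0], [8.4, 0, 0, 2.4, 0], [8.4, 0, 0, 3.2, 0], [8.4, 0, 0, 3.5, 0], [8.4, 0, 0, 3.5, 0]]]'

```text
t: 13.3
tool_pos: [0.5002, 0.0807, 0.1454]
tool_rot: [-1.811, -2.567, 0.0]
contact_force: [-0.0, -0.0, 0.1]
opening: 0.0846
grip_force: 0.0
```

```bash
python3 - <<'E'
from h import *
plan([.5,.0805,.146],19.6)
E
```

```text
t 13.3 pos [0.5002 0.0807 0.1454] yaw 19.59 q [ 0.01 -0.17  1.97 -0.    1.34 -0.33] F [-0.  -0.   0.1] open 0.0846 grip 0.0
 shift cm [-0.01 -0.02 -0.06] turn -0.01
```

servo_tool --increments '[[[7, 0, 0, 0, 0], [6.2, 0, 0, 0, 0], [5.2, 0, 0, 0, 0], [5.2, 0, 0, 0, 0], [5.2, 0, 0, 0, 0]]]' --newtons 60

```text
t: 13.8
tool_pos: [0.5015, 0.0808, 0.148]
tool_rot: [1.809, 2.565, 0.003]
contact_force: [-0.7, -0.6, 7.0]
opening: 0.0522
grip_force: 3.3
```

```bash
python3 - <<'E'
from h import *
plan([.5,.0805,.146],19.6);print(ctrl.get_obs()["wrist_torque"])
E
```

```text
t 13.8 pos [0.5015 0.0808 0.148 ] yaw 19.61 q [ 0.01 -0.17  1.96 -0.    1.34 -0.33] F [-0.7 -0.6  7. ] open 0.0522 grip 3.3
 shift cm [ 0.02 -0.15  0.2 ] turn 0.01
[-0.07619944  0.31487148  0.0201407 ]
```

The opening (52 mm at 3 N, with 7 N upward) isn't what a 60 mm cap should give, so I'll check numerically where the cap is relative to the pads.

```bash
python3 - <<'E'
from h import *
w=grab("wrist","pics/w8.png");s=grab("scene","pics/s8.png")
m=w["mount"];print(m.round(3).tolist())
for n,p in(("tcp",[0,0,0]),("tip",[0,0,.019]),("padL",[0,-.03,0]),("padR",[0,.03,0])):
    c=np.linalg.inv(m)@np.append(p,1);print(n,c[:2]/c[2]*w["fx"]+[w["cx"],w["cy"]])
hsv=cv2.cvtColor(w["img"],cv2.COLOR_RGB2HSV)
H,S,V=cv2.split(hsv)
def ch(h,s,v):
    if s>100 and (h<8 or h>172): return 'R'
    if s>70 and 95<h<120: return 'B'
    if s>70 and h<25: return 'o'
    return '#' if v<60 else ('+' if v<120 else ('-' if v<165 else '.'))
for y in range(130,330,5): print(y,''.join(ch(*hsv[y,x]) for x in range(140,380,3)))
E
```

```text
[[-0.0, -0.963, -0.269, 0.069], [1.0, -0.0, -0.0, -0.001], [0.0, -0.269, 0.963, -0.145], [0.0, 0.0, 0.0, 1.0]]
tcp [252.03720915 241.46808857]
tip [251.88836057 228.19676996]
padL [198.34925169 241.48619162]
padR [305.72943061 241.44998408]
130 ++++++++++++++++++++ooooooooooooooooo+++++++++++++--...................----...--
135 ++++++++++++++++++++ooooooooooooooooooooooooooo++++++-.........................-
140 ++++++++++++++++++++oooooo+++ooooooooooooooooooooooooooo-.......................
145 ---+++++++++++++++++ooooBBBBBBBBBBBBB++oooooooooooooooooooo....-...........---..
150 --------+++++++++++ooo+BBBBBBBBBBBBBBBBBBBBBBBB++oooooooooo.....-.........----.-
155 --------+++++++++++ooBBBBBBBBBBBBBBBBBBBBBBBBBBBBBBBooooooo...............--....
160 ----------+++++++++o+BBBBBBBBBBBBBBBBBBBBBBBBBBBBBBBBBoooo-....---..............
165 -----------++++++++oBBBBBBBBBBBBBBBBBBBBBBBBBBBBBBBBBBB+oo---..--...............
170 ----------+++++++++oBBBBBBBBBBBBBBBBBBBBBBBBBBBBBBBBBBBBB+----..................
175 ----------++++++++ooBBBBBBBBBBBBBBBBBBBBBBBBBBBBBBBBBBBBBB----..................
180 -----
[... 1840 characters left out ...]
####################
290 ###################---------+oo.............------------########################
295 ##################-----------ooooooo--------------------+#######################
300 ##################-----------oooooo----------------------#######################
305 #################------------oooooo----------------------+######################
310 #################+-----------oooooo-------------------...#######################
315 ##################------------ooo..-------------......---#######################
320 ##################+-#########+ooo-----------++#########-+#######################
325 ###################+###################################+########################
```

```bash
python3 - <<'E'
from h import *
o=ctrl.get_obs();print(o["opening"],o["grip_force"],o["contact_force"],o["tool_pos"])
w=load("pics/w8.png")
for z in(.163,.153,.143,.123):
    a=np.linspace(0,2*np.pi,73);P=np.array([proj(w,[.5003+.03*np.cos(t),.0808+.03*np.sin(t),z]) for t in a])
    print(z,"cols",P[:,0].min().round(),P[:,0].max().round(),"rows",P[:,1].min().round(),P[:,1].max().round())
# finger vs cap in scene: ascii
s=load("pics/s8.png");u,v=map(int,proj(s,[.5,.081,.153]));print(u,v)
hsv=cv2.cvtColor(s["img"],cv2.COLOR_RGB2HSV)
def ch(h,s,v):
    if s>100 and (h<8 or h>172): return 'R'
    if s>70 and 95<h<120: return 'B'
    if s>70 and h<25: return 'o'
    return '#' if v<60 else ('+' if v<120 else ('-' if v<165 else '.'))
for y in range(v-30,v+30): print(y,''.join(ch(*hsv[y,x]) for x in range(u-35,u+35)))
for z in(.153,.123): print(z,[np.round(proj(s,[.5003+.03*np.cos(t),.0808+.03*np.sin(t),z])) .tolist() for t in np.radians([0,90,180,270])])
print("tips",[np.round(proj(s,[.5003+k*.9421*.0261,.0808+k*.335*.0261,z])).tolist() for k in(-1,1) for z in(.129,.148)])
E
```

```text
0.051890715716425735 3.3156668905394326 [-2.48075665  0.02080325  6.90441221] [0.50152031 0.08081119 0.14800818]
0.163 cols 191.0 309.0 rows 197.0 304.0
0.153 cols 194.0 305.0 rows 191.0 293.0
0.143 cols 198.0 302.0 rows 187.0 283.0
0.123 cols 203.0 297.0 rows 178.0 266.0
302 184
154 ..........................-+#####################+-...................
155 ...........................-+###################+-....................
156 ............................-+#################+-.....................
157 .............................+#################-......................
158 ............................-+################+-......................
159 ............................-+################+-......................
160 ............................+#################-.......................
161 ............................+###+#############-.......................
162 ........--.................-+###+++###########-.......................
163 ............................+##+--+##########+-.......................
164 ............................+#+---+#########+-...................
[... 3192 characters left out ...]
BBBBBBBBBBBBBBBBB+ooo+++++++++++++++++
208 oooooooo++......-BBBBBBBBBBBBBBBBBBBBBBBBBBBBBBBBoooooo+++++++++++++++
209 ooooooo+--.....o-BBBBBBBBBBBBBBBBBBBBBBBBBBBBBBBB+ooooo+++++++++++++++
210 ...oo---......oo-BBBBBBBBBBBBBBBBBBBBBBBBBBBBBBBBoooooo+++++++++++++++
211 .............ooo-BBBBBBBBBBBBBBBBBBBBBBBBBBBBBBB+ooooo+++++++++++++++-
212 ............oooo+BBBBBBBBBBBBBBBBBBBBBBBBBBBBBBBoooooo++++++++++-----.
213 ............oooo+BBBBBBBBBBBBBBBBBBBBBBBBBBBBBB+oooooo+++++++++-......
0.153 [[296.0, 190.0], [310.0, 189.0], [308.0, 180.0], [294.0, 180.0]]
0.123 [[295.0, 197.0], [309.0, 197.0], [308.0, 187.0], [294.0, 188.0]]
tips [[304.0, 185.0], [305.0, 181.0], [299.0, 196.0], [299.0, 191.0]]
```

The cap sits where measured. The fingertips closed onto the cap's top, because at this opening they stand about 5 mm behind the TCP. I'll reopen, go about 14 mm lower and grip again.

servo_tool --increments '[[[8.4, 0, 0, -0.5, 0], [8.4, 0, 0, -0.5, 0], [8.4, 0, 0, -0.5, 0], [8.4, 0, 0, -0.5, 0], [8.4, 0, 0, -0.5, 0]]]'

```text
t: 14.4
tool_pos: [0.4999, 0.0808, 0.15]
tool_rot: [-1.811, -2.567, 0.001]
contact_force: [0.1, -0.1, -0.2]
opening: 0.084
grip_force: 0.0
```

servo_tool --increments '[[[8.4, 0, 0, 0.6, 0], [8.4, 0, 0, 1.2, 0], [8.4, 0, 0, 1.8, 0], [8.4, 0, 0, 1.9, 0], [8.4, 0, 0, 1.9, 0]]]'

```text
t: 14.9
tool_pos: [0.4998, 0.0808, 0.1308]
tool_rot: [-1.81, -2.566, 0.001]
contact_force: [0.3, -0.5, -0.6]
opening: 0.084
grip_force: 0.0
```

servo_tool --increments '[[[7, 0, 0, 0, 0], [6.4, 0, 0, 0, 0], [6, 0, 0, 0, 0], [5.6, 0, 0, 0, 0], [5.2, 0, 0, 0, 0]]]' --newtons 60

```text
t: 15.4
tool_pos: [0.5005, 0.0808, 0.1324]
tool_rot: [1.811, 2.567, 0.001]
contact_force: [-2.1, 0.9, 5.3]
opening: 0.0575
grip_force: 63.8
```

servo_tool --increments '[[[5.2, 0, 0, 0, -3], [5.2, 0, 0, 0, -7], [5.2, 0, 0, -0.03, -11], [5.2, 0, 0, -0.05, -15], [5.2, 0, 0, -0.07, -19]]]' --newtons 80

```text
t: 15.9
tool_pos: [0.5009, 0.0806, 0.1331]
tool_rot: [1.359, 2.83, 0.001]
contact_force: [-0.1, 0.1, 4.1]
opening: 0.0569
grip_force: 84.0
```

```bash
python3 - <<'E'
from h import *
plan([.5,.0805,.134],19.6);print(ctrl.get_obs()["wrist_torque"])
w=grab("wrist","pics/w9.png")
hsv=cv2.cvtColor(w["img"],cv2.COLOR_RGB2HSV);h,s,v=cv2.split(hsv)
m=((s>100)&((h<6)|(h>174)));ys,xs=np.nonzero(m[150:300,180:330]);print(len(xs))
p=onz(w,xs.mean()+180,ys.mean()+150,.153);print(p,np.degrees(np.arctan2(p[1]-.0808,p[0]-.5003)))
w=load("pics/w7.png");h,s,v=cv2.split(cv2.cvtColor(w["img"],cv2.COLOR_RGB2HSV));m=((s>100)&((h<6)|(h>174)));ys,xs=np.nonzero(m[100:220,204:324]);p=onz(w,xs.mean()+204,ys.mean()+100,.153);print("before",len(xs),p,np.degrees(np.arctan2(p[1]-.0808,p[0]-.5003)))
E
```

```text
t 15.9 pos [0.5009 0.0806 0.1331] yaw 38.7 q [ 0.01 -0.15  1.98 -0.    1.32 -0.66] F [-0.1  0.1  4.1] open 0.0569 grip 84.0
 shift cm [ 0.05 -0.08 -0.09] turn 19.1
[-0.14873582  0.08044427 -0.36049807]
209
[0.51930834 0.09054289 0.153     ] 27.137812816650467
before 65 [0.52036521 0.08433509 0.153     ] 9.991829448191057
```

The stripe follows the gripper (10° → 27°) with 0.36 N m of torque and no slip. Continuing.

servo_tool --increments '[[[5.2, 0, 0, -0.02, -4], [5.2, 0, 0, -0.03, -8], [5.2, 0, 0, -0.05, -12], [5.2, 0, 0, -0.06, -17], [5.2, 0, 0, -0.07, -21]]]'

```text
t: 16.45
tool_pos: [0.501, 0.0808, 0.1338]
tool_rot: [0.822, 3.03, 0.001]
contact_force: [-0.4, 0.3, 4.6]
opening: 0.0576
grip_force: 84.1
```

servo_tool --increments '[[[5.2, 0, 0, -0.02, -4], [5.2, 0, 0, -0.03, -8], [5.2, 0, 0, -0.04, -12], [5.2, 0, 0, -0.05, -16], [5.2, 0, 0, -0.06, -20]]]'

```text
t: 16.95
tool_pos: [0.501, 0.0813, 0.1348]
tool_rot: [0.283, 3.127, 0.003]
contact_force: [-1.8, 1.1, 6.7]
opening: 0.0575
grip_force: 84.1
```

```bash
cat > st.py <<'E'
from h import *
plan([.5,.0805,.134],19.6);print(ctrl.get_obs()["wrist_torque"])
w=grab("wrist")
h,s,v=cv2.split(cv2.cvtColor(w["img"],cv2.COLOR_RGB2HSV))
m=((s>100)&((h<6)|(h>174)));ys,xs=np.nonzero(m[150:300,180:330])
p=onz(w,xs.mean()+180,ys.mean()+150,.156);print(len(xs),p,np.degrees(np.arctan2(p[1]-.0808,p[0]-.5003)))
E
python3 st.py
```

```text
t 16.95 pos [0.501  0.0813 0.1348] yaw 79.65 q [ 0.01 -0.16  1.98  0.    1.32 -1.38] F [-1.8  1.1  6.7] open 0.0575 grip 84.1
 shift cm [ 0.08 -0.1   0.07] turn 60.05
[ 0.37668137  0.29053626 -0.16713053]
202 [0.50743849 0.10133141 0.156     ] 70.828151317289
```

servo_tool --increments '[[[5.2, 0, 0, -0.03, -3], [5.2, 0, 0, -0.06, -6], [5.2, 0, 0, -0.1, -8], [5.2, 0, 0, -0.15, -8], [5.2, 0, 0, -0.2, -8]]]'

```text
t: 17.5
tool_pos: [0.5012, 0.0813, 0.1374]
tool_rot: [0.067, 3.138, 0.002]
contact_force: [-0.9, 1.7, 6.7]
opening: 0.0572
grip_force: 84.4
```

```bash
python3 st.py
```

```text
t 17.5 pos [0.5012 0.0813 0.1374] yaw 87.55 q [ 0.01 -0.16  1.97  0.    1.32 -1.51] F [-0.9  1.7  6.7] open 0.0572 grip 84.4
 shift cm [ 0.11 -0.09  0.34] turn 67.95
[0.27343294 0.23736006 0.0452089 ]
202 [0.50639754 0.10256516 0.156     ] 74.34971111631226
```

The torque is gone and the gasket pushes up, so the threads have let go. Lifting slowly.

servo_tool --increments '[[[5.2, 0, 0, -0.1, 0], [5.2, 0, 0, -0.2, 0], [5.2, 0, 0, -0.3, 0], [5.2, 0, 0, -0.4, 0], [5.2, 0, 0, -0.4, 0]]]'

```text
t: 18.05
tool_pos: [0.4997, 0.0807, 0.1388]
tool_rot: [-0.066, -3.14, 0.0]
contact_force: [-0.2, 1.2, -1.4]
opening: 0.0569
grip_force: 85.1
```

```bash
python3 st.py
```

```text
t 18.05 pos [0.4997 0.0807 0.1388] yaw 87.58 q [ 0.01 -0.16  1.97 -0.    1.33 -1.52] F [-0.2  1.2 -1.4] open 0.0569 grip 85.1
 shift cm [-0.04 -0.02  0.48] turn 67.98
[ 0.00069266  0.08176245 -0.03416573]
201 [0.50568318 0.10218658 0.156     ] 75.87167844340556
```

The force now reads just the cap's weight. I'll raise it another 3.2 cm.

servo_tool --increments '[[[5.2, 0, 0, -0.3, 0], [5.2, 0, 0, -0.6, 0], [5.2, 0, 0, -0.9, 0], [5.2, 0, 0, -1.2, 0], [5.2, 0, 0, -1.6, 0]]]'

```text
t: 18.6
tool_pos: [0.5001, 0.0808, 0.1557]
tool_rot: [-0.066, -3.141, 0.0]
contact_force: [0.5, 0.4, -1.0]
opening: 0.0569
grip_force: 85.1
```

servo_tool --increments '[[[5.2, 0, 0, -0.4, 0], [5.2, 0, 0, -0.8, 0], [5.2, 0, 0, -1.2, 0], [5.2, 0, 0, -1.5, 0], [5.2, 0, 0, -1.6, 0]]]'

```text
t: 19.1
tool_pos: [0.5004, 0.0808, 0.172]
tool_rot: [0.066, 3.14, 0.0]
contact_force: [-0.4, -0.3, -0.8]
opening: 0.0575
grip_force: 85.1
```

servo_tool --increments '[[[5.2, 0, 0, 0, 0], [5.2, 0, 0, 0, 0], [5.2, 0, 0, 0, 0], [5.2, 0, 0, 0, 0], [5.2, 0, 0, 0, 0]]]'

```text
t: 19.6
tool_pos: [0.5001, 0.0808, 0.1713]
tool_rot: [-0.066, -3.141, -0.0]
contact_force: [0.6, -0.3, -1.0]
opening: 0.0575
grip_force: 85.1
```

```bash
python3 st.py; python3 - <<'E'
from h import *
s=grab("scene","pics/s10.png");a=load("pics/s7.png")
u,v=map(int,proj(s,[.5,.081,.15]))
hsv=cv2.cvtColor(s["img"],cv2.COLOR_RGB2HSV)
def ch(h,s,v):
    if s>100 and (h<8 or h>172): return 'R'
    if s>70 and 95<h<120: return 'B'
    if s>70 and h<25: return 'o'
    return '#' if v<60 else ('+' if v<120 else ('-' if v<165 else '.'))
for y in range(v-20,v+34,1): print(y,''.join(ch(*hsv[y,x]) for x in range(u-28,u+28)))
for n,im in(("before",a["img"]),("now",s["img"])):
    h,S,V=cv2.split(cv2.cvtColor(im,cv2.COLOR_RGB2HSV));m=(S>80)&(h>98)&(h<118);ys,xs=np.nonzero(m[185:240,270:330]);print(n,len(xs),xs.min()+270,xs.max()+270,ys.max()+185)
d=np.abs(s["img"].astype(int)-a["img"])[90:135,200:235].max(2);print("padlock diff",(d>40).sum())
E
```

```text
t 19.6 pos [0.5001 0.0808 0.1713] yaw 87.6 q [ 0.01 -0.19  1.94  0.    1.39 -1.52] F [ 0.6 -0.3 -1. ] open 0.0575 grip 85.1
 shift cm [ 0.01 -0.03  3.73] turn 68.0
[-0.04294726  0.03738284  0.02735773]
202 [0.52524263 0.10693743 0.156     ] 46.33994257897048
165 ................-+-+####+......-+##################-....
166 ................-+-+####+......-+##################-....
167 ................-+++####-.......+#####++##########+.....
168 ................-+++####-----.-.-+####-+##########+.....
169 ................-+++###+----------+###-+##########-.....
170 ................-+++#+-..-.-------+#####+########+-.....
171 ................--++-...........--+##############+......
172 .................--...............-#############+-......
173 .................--................+###########+-.......
174 ...................................+##########+-........
175 ...................................-+#######+-..........
176 ..................................--++#####+-...........
177 ..................-.............oo---+####+-............
178 ..................--.............RR--+####-.
[... 1810 characters left out ...]
BBBBBBBBBBBBBBBBB+oooooo++++++++
209 +--.....o-BBBBBBBBBBBBBBBBBBBBBBBBBBBBBBB+oooooo++++++++
210 -......oooBBBBBBBBBBBBBBBBBBBBBBBBBBBBBBB+oooooo++++++++
211 ......ooooBBBBBBBBBBBBBBBBBBBBBBBBBBBBBBB+ooooo+++++++++
212 .....oooo+BBBBBBBBBBBBBBBBBBBBBBBBBBBBBBBoooooo+++++++++
213 .....oooo+BBBBBBBBBBBBBBBBBBBBBBBBBBBBBB+oooooo+++++++++
214 ....ooooo+BBBBBBBBBBBBBBBBBBBBBBBBBBBBB+ooooooo+++++++++
215 ...ooooooo+BBBBBBBBBBBBBBBBBBBBBBBBBBB+oooooooo+++++++++
216 ...-ooooooo-+BBBBBBBBBBBBBBBBBBBBBBBBB+oooooooo+++------
217 ...-ooooooooo-+BBBBBBBBBBBBBBBBBBBBBB+oooooooo+++-......
218 ...oooooooooooo-+BBBBBBBBBBBBBBBBBBB+ooooooooo++-.......
before 728 284 316 223
now 750 284 316 223
padlock diff 0
```

The cap is off and held level with its rim about 30 mm above the mouth. The jar is seated and the padlock is unmoved. Handing in.

```bash
python3 -c "
from station import ctrl
print(ctrl.finish_job())"
```

```text
the job is handed in; nothing more can be done
None
```

I handed the job in at about 20 s (no verdict came back): the padlock hangs freely on the hook, and the cap is unscrewed and held level about 30 mm above the mouth of the jar, which is still seated in the caddy.

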